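# Spot-check the moisture of a chair seat blank

### The arm

A 6-joint arm with a two-finger parallel gripper is mounted at the origin on the work surface. World frame = base frame: x ahead of the robot, y to its left, z up, the work surface at z = 0. Lengths are in mm, angles in rad, forces in N, time in s.
With the tool pointing down it reaches from about 275 to 725 mm from the base axis. Payload 5.6 kg.
Tool frame: the origin (TCP) lies on the centre line of the jaws, within the pads' length; the fingertips stand 14 mm ahead of it and the grasp point (between the pads) lies 5 mm behind it (tcp_to_tips is the distance from the TCP to the fingertips, in mm); z points along the fingers, y is the direction in which the jaws open and shut (so a half turn about z gives the same grasp; the last joint's range is limited). The gripper opens to 85 mm and grips with 20 to 120 N. Pads are 22 mm wide; open, the fingers measure 114 mm over their backs; the gripper's body (76 mm by 85 mm) begins 54 mm behind the grasp point. The pads swing forward as they close: fully open they stand 13 mm farther back than shut.
Start: joints at [1.468, 0.255, 0.108, 0, -1.424, -0.285], TCP at [207.957, 509.163, 212.383] pointing down, gripper open.
Joint ranges: [-2.95, 2.95], [-1.21, 1.97], [-1.09, 1.5], [-2.87, 1.71], [-2.94, -0.07], [-3.05, 3.05]. Speed limits (rad/s): [2.57, 2.57, 3.14, 3.14, 3.14, 3.14].

### API

Orientations are given as [roll, pitch, yaw] about the fixed x, y, z axes, in that order (R = Rz(yaw) Ry(pitch) Rx(roll)).
In Python, from cell import get_obs, grab_frame, hand_in, tcp_to_tips gives the robot as it stands.
- The arm moves only by the tool send_rows, never from a script. Its argument "series" is text: rows parted by semicolons, each of 7 numbers parted by spaces: the shift along the tool's x, y, z in mm, then the turn, a rotation vector about the tool's x, y, z in degrees, then the opening, from 0 (shut) to 1 (fully open). In form: tx ty tz rx ry rz hand; .... A call has 1 to 10 rows; each row shifts and turns the commanded pose from where the row before left it, along the tool's axes as they then stand; what a row does not reach is not made up. A row lasts 1/8 s, in which the tool goes at most 62.5 mm and 10.7 degrees, less where a joint would pass 70% of its speed; a pose out of reach is approached as far as the arm can. A call is refused whole if a number of a shift passes 62.5 or a number of a turn 10.7, either way. A call with a gripper value outside its range is refused whole. The fingers move at their own pace and stop on an object; the grip force is fixed at half the most. Time passes only in rows, so rows that do not move let the fingers close. It gives the time, the measured TCP pose, the force and the opening at its end, in the units of the state.
- get_obs(): the state, without advancing time (a new reading comes with each control period).
- grab_frame(name): name is "scene" or "top" or "wrist"; returns a dict with "img" (420x560x3 uint8, blue, green, red), "fov_y" (degrees; the focal length in pixels is half the picture's height over the tangent of half this angle, whatever the lens; pixels are square), "cx", "cy" (the principal point, pixels), "k1" (the pictures are not rectified: a ray, as slopes to the right and down, at radius r is drawn at 1 + k1 r^2 times it, then the intrinsics apply), "xyz" and "attitude" of the camera in the world; the wrist camera has in their place "hand_eye" (4x4, takes a point from camera to tool coordinates, whose origin is the TCP and whose axes are the flange's). Camera axes: x right, y down, z forward; pixel columns grow to the right and rows downward; lengths in mm; the calibration is good to about 2 mm. A picture is of the moment at which its call begins: read the wrist's pose just before it. There is no depth.
- hand_in(): hands the job in, once; it reports no verdict.
The state is a dict: "time": time; "qpos": joint angles; "qvel": joint speeds; "tau": joint torques, N m; "ee_pos": TCP position; "eef_rot": TCP orientation; "contact_force": force on the tool from outside, world axes, zero at the start; "moment": the same for the moment, N m; "gripper_width": opening from 0.0 (shut) to 1.0 (fully open).
Only numpy, scipy, OpenCV 4.12 (cv2) and the standard library are available. Lean on these libraries where they do the work, as an engineer would, in place of code of your own. Each camera call takes 0.05 s, during which the arm holds its last target. There are 200 camera calls.

### The job

Lift the moisture meter off its wooden rest and take two readings on the seat board: press the tip of its sprung pin gently onto the crossing of the crayon cross first, then onto the middle of the crayon ring, each time pushing the pin in a few millimetres and holding it there for about half a second. Then set the meter back upright on its rest, pin hanging in the slot, and let go of it; leave the cork sanding block on the board where it lies.

Things in the scene. Friction and masses are not known exactly. Their poses are not given: they have to be found in the camera images.
- meter_center (a point): centre of the grip of the loose moisture meter (0.2 kg): an upright grey box 46 (its x) x 30 (its y, grip across this) x 70 mm tall; this point is half-way up. A black skirt 74 (x) x 30 (y) x 6 mm round its foot is the underside, 35 mm below this point; under it a nose, 18 mm diameter, 14 mm long, then the steel pin. z points up the meter. Front and back are alike here
- pin_tip (a point): lower end of the meter's steel pin, 8 mm diameter with a round end, on the meter's axis: 79 mm below meter_center (44 mm below the underside) while the pin is out
- pin (a joint): how far the pin is pushed up into the meter, m: 0 fully out, 0.012 at its stop; a soft spring, about 0.4 N per mm (about 5 N at the stop); a reading needs about 2 mm or more
- rest_top (a point): the plywood rest, fixed: two parallel rails 24 mm wide, 60 mm long (along the rest's y) on a 100 x 70 mm base, slot 34 mm wide between them, open on top and at both ends. This point is midway between the rails at the height of their tops, 62 mm above the table. Parked, the skirt lies across the rails (meter x along rest x, either way round), meter_center 35 mm above this point
- seat_top (a point): the seat board, fixed flat on the table: pale wood, D-shaped, 330 mm wide, 295 mm front to back, straight edge on its +x side, its rim stepped 10 mm down; this point is the centre of the round part on the top face, 30 mm above the table. Two small wooden stops 40 mm high stand at the straight edge
- cross_mark: diagonal cross of two black crayon strokes 36 mm long, flat on the board; origin at the crossing, on the board's top face
- ring_mark: black crayon ring, 36 mm outside and 26 mm inside diameter, flat on the board; origin at its centre, on the board's top face
- sander_center (a point): centre of the loose cork sanding block, 45 x 70 x 26 mm, lying on the seat board; to be left alone
Things that resemble listed ones, but are neither listed nor needed, are in the scene too. What is shaped like the part that bears meter_center but green or purple is not meant.

How it is judged (in metres and radians):
On the way, in this order (a step that is already met when the one before it is completed fails the run):
1. the pin is pressed on the crossing of the cross (distance between pin_tip and cross_mark below 0.01 m and value of joint pin above 0.0015 m), for 0.3 s.
2. the pin is pressed on the middle of the ring (distance between pin_tip and ring_mark below 0.01 m and value of joint pin above 0.0015 m), for 0.3 s.
At the end, for the whole second after the job is handed in: The meter stands upright (within 0.1 rad) on the rails of its rest, its skirt down on them (within 4 mm in height) and its axis within 20 mm of the rest's middle, and the sanding block lies within 20 mm of where it was (horizontal distance between meter_center and rest_top below 0.02 m and z of meter_center in the frame of rest_top between 0.031 and 0.039 m and angle between meter_center's own z axis and vertical below 0.1 rad and distance of sander_center from where it was at the start of the episode below 0.02 m); the robot touches nothing.
It fails at once if the meter is pressed on the seat board with more than 20 N (contact force between meter and seat above 20 N).
It fails at once if the sanding block is moved by more than 20 mm (distance of sander_center from where it was at the start of the episode above 0.02 m).
It also fails if it takes over 59 s, if anything falls off the work surface, if the arm or the gripper's body presses on something with over 40 N, if the wrist force passes 120 N, or if a joint passes its speed limit or range.

## Working session

There is one attempt and no reset: what is moved stays moved. The work goes in short steps, Python scripts to look and compute and a tool call to move; the robot and the scene stay as the last step left them, time stands still between calls to the robot, and variables do not carry over. Pictures are saved under pics/ and viewed, on a budget of 10 in all, crops included, one or two more only if the job needs it, and the job is handed in when it is done.

Besides the shell and the picture viewer there is one more tool, called after ">>>" as a command line: name --argument value ..., lists and objects as JSON in quotes. send_rows: Moves the arm, as the interface text tells. Its arguments: {"type":"object","properties":{"series":{"type":"string"}},"required":["series"]}

```bash
mkdir -p pics; ls; python3 - <<'E'
from cell import *
import cv2
print(get_obs())
for n in("top","scene","wrist"):
    f=grab_frame(n); cv2.imwrite(f"pics/{n}0.png",f["img"]); f.pop("img"); print(n,f)
E
```

```text
pics
{'time': 0.0, 'qpos': array([ 1.46760115e+00,  2.55728044e-01,  1.07028056e-01, -4.83579103e-04,
       -1.42391368e+00, -2.84569287e-01]), 'qvel': array([ 2.00142642e-03,  1.00448569e-03,  2.02803691e-03,  6.79667623e-05,
        1.86392389e-04, -8.31978178e-04]), 'tau': array([ 1.50989476e-03, -3.86632383e+01,  2.37944144e+01,  5.36537021e+00,
       -6.11401862e-03, -2.21362257e-06]), 'ee_pos': array([207.72429267, 508.69257085, 211.5137934 ]), 'eef_rot': array([ 3.13971412e+00, -5.12044397e-05, -3.87835625e-01]), 'contact_force': array([ 0.06064422, -0.61412824, -0.50143421]), 'moment': array([ 0.01952846, -0.02833743, -0.036149  ]), 'gripper_width': 1.0002280486976232}
top {'fov_y': 54.030241555713104, 'cx': 276.1455376593185, 'cy': 219.39601297997012, 'k1': -0.11614110978675804, 'xyz': array([ 245.69220454,  -87.49204062, 1021.49928539]), 'attitude': array([-2.94325459,  0.02177601, -1.5429698 ])}
scene {'fov_y': 43.5338325048273, 'cx': 271.0368623045378, 'cy': 213.15860413279296, 'k1': 0.02023890787249558, 'xyz': array([1166.41733121,  599.70126721,  706.43952331]), 'attitude': array([-2.11986327, -0.01473866,  2.34168418])}
wrist {'fov_y': 71.2975768575555, 'cx': 278.3786429976365, 'cy': 211.19296819100845, 'k1': -0.0082906089829898, 'hand_eye': array([[-4.03778688e-04, -9.64742774e-01, -2.63194259e-01,
         6.63978795e+01],
       [ 9.99999223e-01, -7.00045758e-04,  1.03188312e-03,
         2.79769143e-01],
       [-1.17974980e-03, -2.63193637e-01,  9.64742306e-01,
        -1.60518768e+02],
       [ 0.00000000e+00,  0.00000000e+00,  0.00000000e+00,
         1.00000000e+00]])}
```

View pics/top0.png

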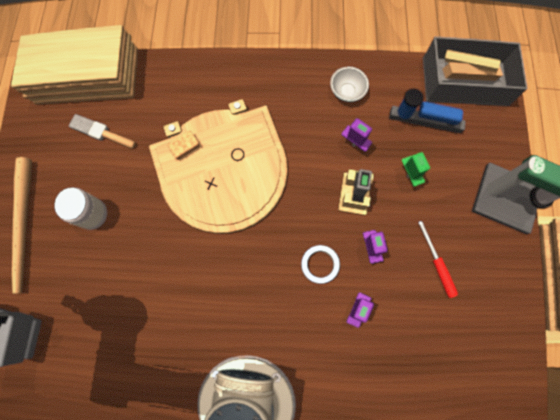

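View pics/scene0.png

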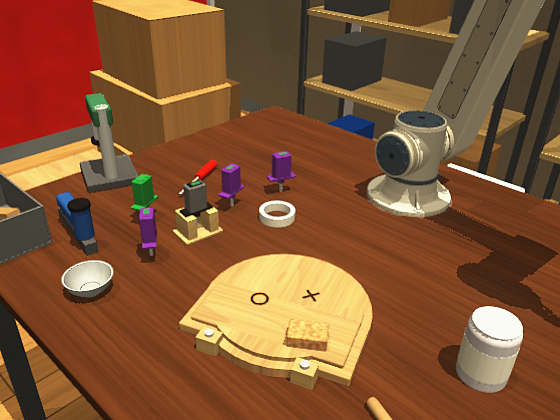

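```bash
cat > h.py <<'E'
import numpy as np, cv2
from cell import *
from scipy.spatial.transform import Rotation as Ro
def cam(n):
    o=get_obs(); f=grab_frame(n)
    if n=="wrist":
        T=np.eye(4); T[:3,:3]=Ro.from_euler("xyz",o["eef_rot"]).as_matrix(); T[:3,3]=o["ee_pos"]; T=T@f["hand_eye"]
    else:
        T=np.eye(4); T[:3,:3]=Ro.from_euler("xyz",f["attitude"]).as_matrix(); T[:3,3]=f["xyz"]
    F=210/np.tan(np.radians(f["fov_y"]/2))
    K=np.array([[F,0,f["cx"]],[0,F,f["cy"]],[0,0,1]]); return f["img"],K,np.array([f["k1"],0,0,0]),T
def px2w(c,uv,z):
    _,K,D,T=c
    p=cv2.undistortPoints(np.array(uv,float).reshape(-1,1,2),K,D).reshape(-1,2)
    d=np.c_[p,np.ones(len(p))]@T[:3,:3].T
    return T[:3,3]+d*((z-T[2,3])/d[:,2])[:,None]
def w2px(c,P):
    _,K,D,T=c; R=T[:3,:3].T
    return cv2.projectPoints(np.array(P,float).reshape(-1,1,3),cv2.Rodrigues(R)[0],-R@T[:3,3],K,D)[0].reshape(-1,2)
E
python3 - <<'E'
from h import *
c=cam("top"); im=c[0]
for n,uv,z in[("cross",(211,183),30),("ring",(238,154.5),30),("sander",(184,146),56)]: print(n,px2w(c,uv,z))
a=cv2.resize(im[160:220,330:390],None,fx=10,fy=10,interpolation=cv2.INTER_CUBIC)
cv2.imwrite("pics/c1.png",a)
print("rest base/top guess",px2w(c,[(356,191)],62),px2w(c,[(365,180)],132))
E
```

```text
cross [[533.97200836 106.35470603  30.        ]]
ring [[610.91232515  41.68494559  30.        ]]
sander [[622.16693671 176.25435459  56.        ]]
rest base/top guess [[ 512.26487672 -251.87364473   62.        ]] [[ 518.98881262 -260.60069001  132.        ]]
```

View pics/c1.png

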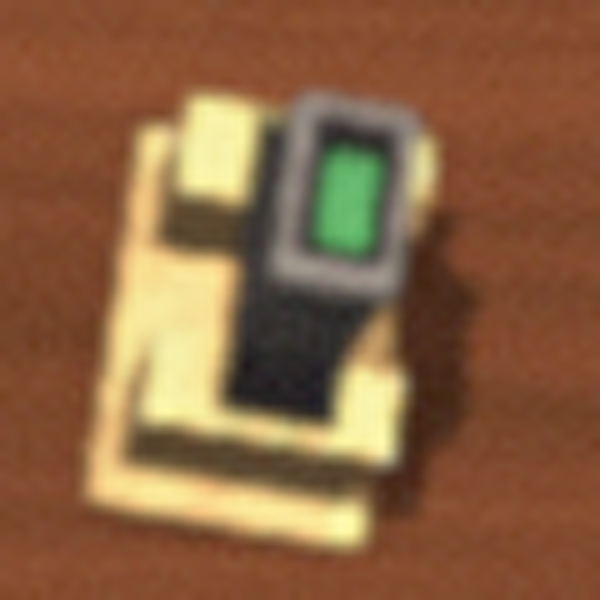

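```bash
python3 - <<'E'
from h import *
c=cam("top"); g=lambda L:[(330+(x-4.5)/10,160+(y-4.5)/10) for x,y in L]
P=px2w(c,g([(297,90),(420,105),(398,295),(272,275)]),132)[:,:2]; print("meter",P.mean(0),P)
for i,j in((0,3),(1,2),(0,1),(3,2)):
    d=P[i]-P[j]; print(np.linalg.norm(d),np.degrees(np.arctan2(d[1],d[0])))
Q=px2w(c,g([(140,425),(392,465),(185,93),(435,135)]),62)[:,:2]; print("rest",Q.mean(0),Q)
for i,j in((2,0),(3,1),(0,1),(2,3)):
    d=Q[i]-Q[j]; print(np.linalg.norm(d),np.degrees(np.arctan2(d[1],d[0])))
E
```

```text
meter [ 522.18191516 -258.93954883] [[ 545.69671678 -248.04879442]
 [ 542.89268911 -276.00499245]
 [ 498.10780779 -270.00953825]
 [ 502.03044697 -241.69487018]]
44.12613140327946 -8.279062520432362
45.184411767351364 -7.624981257335856
28.096469161149436 84.27234620337052
28.585092719238755 82.11259855291156
rest [ 521.58020648 -257.80620707] [[ 484.09135636 -221.57198882]
 [ 475.71241497 -282.09867547]
 [ 567.81290549 -233.21211056]
 [ 558.70414908 -294.34205341]]
84.52686095000503 -7.915305937986915
83.88997696233317 -8.39204401366673
61.10389885828521 82.11841808378223
61.8048489700494 81.52491547541216
```

>>> send_rows --series "42.4 21.8 -7.3 0 0 0 1;42.4 21.8 -7.3 0 0 0 1;42.4 21.8 -7.3 0 0 0 1;42.4 21.8 -7.3 0 0 0 1;42.4 21.8 -7.3 0 0 0 1;42.4 21.8 -7.3 0 0 0 1;42.4 21.8 -7.3 0 0 0 1;42.4 21.8 -7.3 0 0 0 1;42.4 21.8 -7.3 0 0 0 1;42.4 21.8 -7.3 0 0 0 1"

```text
time: 1.5
ee_pos: [518.8, 145.7, 285.6]
eef_rot: [-3.141, 0.0, -0.388]
contact_force: [-0.5, 1.0, -0.1]
gripper_width: 1.002
```

>>> send_rows --series "42.4 21.8 -7.3 0 0 0 1;42.4 21.8 -7.3 0 0 0 1;0 0 0 0 0 -7.1 1;0 0 0 0 0 -7.1 1;0 0 0 0 0 0 1;0 0 0 0 0 0 1"

```text
time: 2.25
ee_pos: [579.9, 74.7, 299.9]
eef_rot: [3.142, 0.0, -0.142]
contact_force: [0.2, -0.3, -0.1]
gripper_width: 0.999
```

```bash
python3 - <<'E'
from h import *
c=cam("wrist"); cv2.imwrite("pics/w1.png",c[0]); print(get_obs())
print(w2px(c,[(534,106.4,30),(611,41.7,30),(622,176,56)]))
np.save("T1.npy",c[3])
E
```

```text
{'time': 2.3, 'qpos': array([ 3.95377960e-01,  3.22665420e-01,  4.20041755e-01, -1.84251322e-05,
       -1.66822297e+00,  1.03388557e+00]), 'qvel': array([ 0.00035266, -0.00203297, -0.00094403,  0.00017967, -0.00056571,
        0.00780344]), 'tau': array([-7.50168669e-02, -4.25009966e+01,  2.39357686e+01,  5.39870203e+00,
       -3.13179471e-04, -1.55548844e-02]), 'ee_pos': array([579.94804901,  74.74450689, 299.9924993 ]), 'eef_rot': array([ 3.14158268e+00,  5.26087875e-05, -1.41531007e-01]), 'contact_force': array([0.76907051, 0.73415269, 0.60507273]), 'moment': array([-0.04307172, -0.03009101,  0.01702855]), 'gripper_width': 0.9997430488975567}
[[261.61561266 210.3754178 ]
 [297.44346385 153.36589032]
 [200.26206547 160.87460322]]
```

View pics/w1.png

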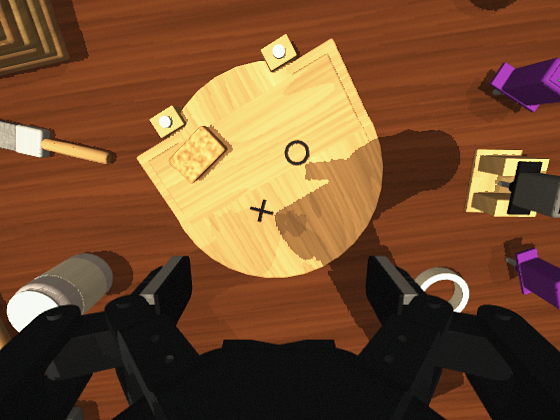

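>>> send_rows --series "-1.3 42.2 12.5 0 0 0 0.85;-1.3 42.2 12.5 0 0 0 0.85;-1.3 42.2 12.5 0 0 0 0.85;-1.3 42.2 12.5 0 0 0 0.85;-1.3 42.2 12.5 0 0 0 0.85;-1.3 42.2 12.5 0 0 0 0.85;-1.3 42.2 12.5 0 0 0 0.85;-1.3 42.2 12.5 0 0 0 0.85;0 0 0 0 0 0 0.85;0 0 0 0 0 0 0.85"

```text
time: 3.55
ee_pos: [522.8, -258.1, 200.2]
eef_rot: [3.142, -0.0, -0.141]
contact_force: [0.4, 0.6, -0.5]
gripper_width: 0.848
```

```bash
python3 - <<'E'
from h import *
c=cam("wrist"); im=c[0].copy(); o=get_obs();print(o["ee_pos"],o["eef_rot"])
M=Ro.from_euler("z",-8,degrees=True).as_matrix(); C=np.array([522,-258.5,0])
q=[C+M@np.array([sx*23,sy*15,132]) for sx,sy in((1,1),(1,-1),(-1,-1),(-1,1))]+[C+M@np.array([sx*41,sy*30,62]) for sx,sy in((1,1),(1,-1),(-1,-1),(-1,1))]
for u,v in w2px(c,q): print(u,v); cv2.circle(im,(int(round(u)),int(round(v))),2,(0,0,255),-1)
cv2.imwrite("pics/w2.png",im)
E
```

```text
[ 523.03212689 -257.72238984  200.44544237] [ 3.14157244e+00 -8.40400241e-04 -1.39897083e-01]
259.4189948533177 188.83290213307163
297.2412699541003 188.76314956087046
296.3988854675059 243.04877876138787
260.4523817886598 243.1182582966908
248.479334194626 158.11685567948706
308.00643235669236 158.01004454941918
306.12131646022715 234.7728579565323
250.63914934510552 234.8793419696551
```

View pics/w2.png

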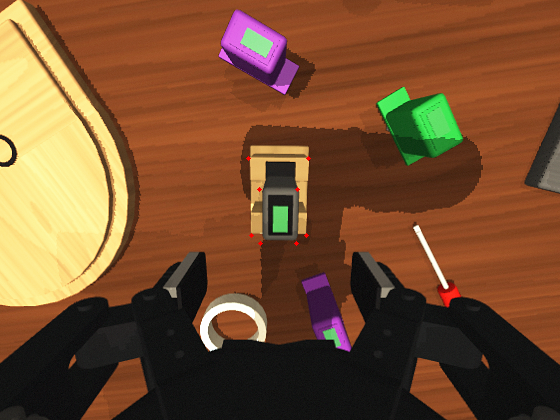

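>>> send_rows --series "0.3 1.7 25 0 0 0 0.85;0 0 25 0 0 0 0.85;0 0 25 0 0 0 0.85;0 0 20 0 0 0 0.85;0 0 9 0 0 0 0.85;0 0 0 0 0 0 0.85;0 0 0 0 0 0 0.85"

```text
time: 4.47
ee_pos: [523.5, -260.0, 97.2]
eef_rot: [3.141, -0.002, -0.14]
contact_force: [0.7, -0.4, 0.7]
gripper_width: 0.851
```

>>> send_rows --series "0 0 0 0 0 0 0.2;0 0 0 0 0 0 0.2;0 0 0 0 0 0 0.2;0 0 0 0 0 0 0.2;0 0 0 0 0 0 0.2;0 0 0 0 0 0 0.2"

```text
time: 5.22
ee_pos: [523.1, -260.1, 96.6]
eef_rot: [3.141, -0.001, -0.14]
contact_force: [-0.3, 0.6, 4.5]
gripper_width: 0.337
```

>>> send_rows --series "0 0 -5 0 0 0 0.2;0 0 -15 0 0 0 0.2;0 0 -25 0 0 0 0.2;0 0 -25 0 0 0 0.2;0 0 -25 0 0 0 0.2;0 0 -25 0 0 0 0.2;0 0 0 0 0 0 0.2;0 0 0 0 0 0 0.2"

```text
time: 6.22
ee_pos: [522.3, -259.6, 215.1]
eef_rot: [-3.141, 0.001, -0.14]
contact_force: [0.2, 0.9, -2.2]
gripper_width: 0.333
```

```bash
python3 - <<'E'
from h import *
c=cam("wrist"); o=get_obs();print(o)
a=c[0]; s=cam("scene")
p=w2px(s,[o["ee_pos"]])[0].astype(int); print(p)
x,y=p; b=cv2.resize(s[0][max(0,y-70):y+80,max(0,x-75):x+75],(420,420),interpolation=cv2.INTER_CUBIC)
cv2.imwrite("pics/w3.png",np.hstack([a[:,90:470],b]))
E
```

```text
{'time': 6.275, 'qpos': array([-1.93923270e-01,  3.22625655e-01,  2.07072859e-01, -6.09966119e-04,
       -1.45755498e+00,  1.62473443e+00]), 'qvel': array([-0.00098981,  0.00503201, -0.00506688,  0.00420939, -0.00108134,
       -0.00148823]), 'tau': array([-1.60042295e-02, -4.41437387e+01,  2.49279892e+01,  5.69385231e+00,
       -1.52164666e-04,  5.30376144e-05]), 'ee_pos': array([ 522.07729515, -259.6454942 ,  214.73208444]), 'eef_rot': array([-3.14086302e+00,  2.27544599e-03, -1.40053967e-01]), 'contact_force': array([ 0.04723513,  0.16321516, -1.59829011]), 'moment': array([0.05608444, 0.00504987, 0.02331728]), 'gripper_width': 0.3383566393833529}
[191 151]
```

View pics/w3.png

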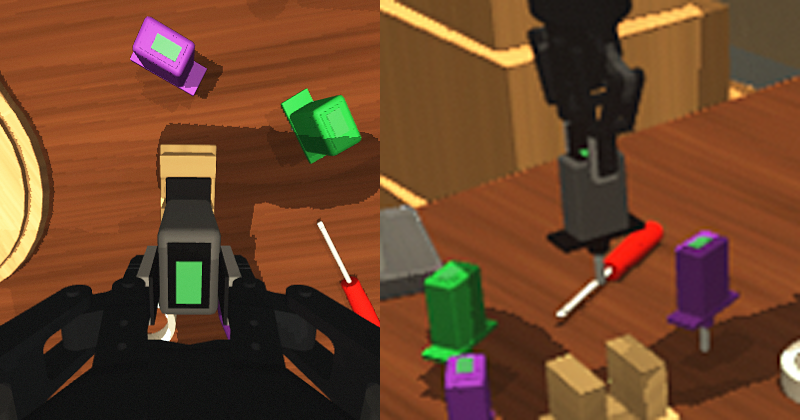

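```bash
python3 - <<'E'
from h import *
c=cam("wrist"); o=get_obs(); T=c[3]
R=Ro.from_euler("xyz",o["eef_rot"]).as_matrix()
q=[o["ee_pos"]+R@np.array([x,y,-35.4]) for x,y in((23,-15),(23,15),(-23,15),(-23,-15),(0,0),(37,-15),(37,15))]
q[5:]=[o["ee_pos"]+R@np.array([37,y,29]) for y in(-15,15)]
print(w2px(c,q))
im=c[0]; col=im[:,278].astype(int)
for v in range(165,325,3): print(v,col[v].tolist(),end=" ")
E
```

```text
[[244.38868911 230.73476845]
 [310.9289631  230.69131142]
 [308.1994772  319.07196346]
 [247.32212492 319.122113  ]
 [277.71383934 276.88798185]
 [254.73652027 177.88114567]
 [300.85748245 177.85576223]]
165 [105, 186, 231] 168 [107, 189, 232] 171 [107, 189, 233] 174 [107, 186, 231] 177 [21, 30, 37] 180 [27, 32, 36] 183 [31, 32, 33] 186 [31, 33, 35] 189 [30, 32, 35] 192 [27, 29, 34] 195 [27, 30, 34] 198 [28, 30, 31] 201 [40, 45, 48] 204 [43, 48, 51] 207 [45, 49, 51] 210 [42, 48, 51] 213 [45, 52, 53] 216 [42, 46, 48] 219 [41, 49, 48] 222 [42, 47, 49] 225 [43, 47, 50] 228 [52, 61, 64] 231 [73, 84, 90] 234 [87, 101, 106] 237 [95, 107, 116] 240 [96, 109, 116] 243 [19, 19, 19] 246 [25, 23, 25] 249 [20, 18, 20] 252 [20, 21, 24] 255 [19, 21, 22] 258 [19, 17, 18] 261 [45, 98, 42] 264 [96, 204, 89] 267 [96, 205, 89] 270 [94, 200, 88] 273 [97, 203, 92] 276 [95, 201, 87] 279 [93, 200, 86] 282 [96, 201, 87] 285 [96, 201, 88] 288 [97, 202, 88] 291 [94, 199, 86] 294 [95, 200, 87] 297 [96, 199, 86] 300 [95, 200, 86] 303 [80, 172, 72] 306 [12, 14, 14] 309 [78, 93, 97] 312 [69, 83, 85] 315 [24, 45, 88] 318 [24, 47, 91] 321 [27, 45, 87] 324 [22, 42, 78]
```

>>> send_rows --series "-4 -36.4 0 0 0 0 0.2;-4 -36.4 0 0 0 0 0.2;-4 -36.4 0 0 0 0 0.2;-4 -36.4 0 0 0 0 0.2;-4 -36.4 0 0 0 0 0.2;-4 -36.4 10 0 0 0 0.2;-4 -36.4 10 0 0 0 0.2;-4 -36.4 15 0 0 0 0.2;-4 -36.4 15 0 0 0 0.2;-4 -36.4 15 0 0 0 0.2"

```text
time: 7.62
ee_pos: [533.4, 107.1, 149.9]
eef_rot: [3.141, 0.001, -0.14]
contact_force: [0.2, -0.9, -0.6]
gripper_width: 0.329
```

>>> send_rows --series "0 0 15 0 0 0 0.2;0 0 10 0 0 0 0.2;0 0 0 0 0 0 0.2;0 0 0 0 0 0 0.2"

```text
time: 8.12
ee_pos: [534.4, 105.4, 126.6]
eef_rot: [-3.141, -0.001, -0.141]
contact_force: [0.6, 0.7, 0.2]
gripper_width: 0.334
```

```bash
python3 - <<'E'
from h import *
c=cam("scene"); o=get_obs();print(o["ee_pos"],o["eef_rot"],o["contact_force"])
s=c[0].copy(); R=Ro.from_euler("xyz",o["eef_rot"]).as_matrix()
pt=o["ee_pos"]+R@[0,0,78.6]; q=w2px(c,[pt,(534,106.4,30),(610.5,42.2,30)]); print(pt,q)
x,y=q[1].astype(int); b=cv2.resize(s[y-70:y+30,x-70:x+70],None,fx=5,fy=5,interpolation=cv2.INTER_CUBIC)
for u,v in q: cv2.circle(b,(int((u-x+70)*5),int((v-y+70)*5)),3,(0,0,255),-1)
cv2.imwrite("pics/s2.png",b)
E
```

```text
[534.38809652 105.54419627 126.72914396] [-3.14106899e+00 -1.23633841e-03 -1.40813882e-01] [-0.44952709 -0.29513383 -1.41338799]
[534.49008755 105.57130989  48.12921481] [[310.1534804  288.30728529]
 [310.14611385 295.57630604]
 [259.47322183 298.40487393]]
```

View pics/s2.png

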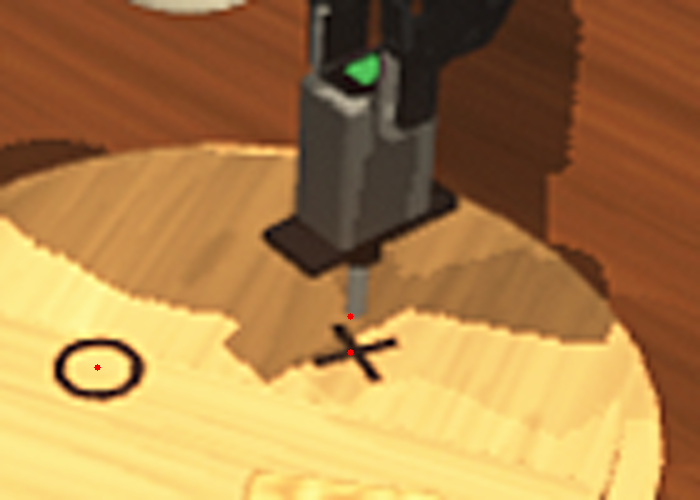

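>>> send_rows --series "0 -0.5 12 0 0 0 0.2;0 0 5 0 0 0 0.2;0 0 3 0 0 0 0.2;0 0 3 0 0 0 0.2;0 0 0 0 0 0 0.2;0 0 0 0 0 0 0.2;0 0 0 0 0 0 0.2;0 0 0 0 0 0 0.2"

```text
time: 9.18
ee_pos: [534.0, 106.5, 103.1]
eef_rot: [-3.142, -0.0, -0.14]
contact_force: [-1.2, 0.2, 0.9]
gripper_width: 0.331
```

```bash
python3 - <<'E'
from h import *
F=[]
for i in range(4):
    c=cam("scene"); o=get_obs(); F.append(np.r_[o["contact_force"],o["ee_pos"]])
print(np.mean(F,0))
x,y=310,296; cv2.imwrite("pics/s3.png",cv2.resize(c[0][y-60:y+20,x-50:x+50],None,fx=6,fy=6,interpolation=cv2.INTER_CUBIC))
E
```

```text
[ -1.07228304  -0.72595408   0.83743244 534.0073626  106.51638372
 103.06956713]
```

View pics/s3.png

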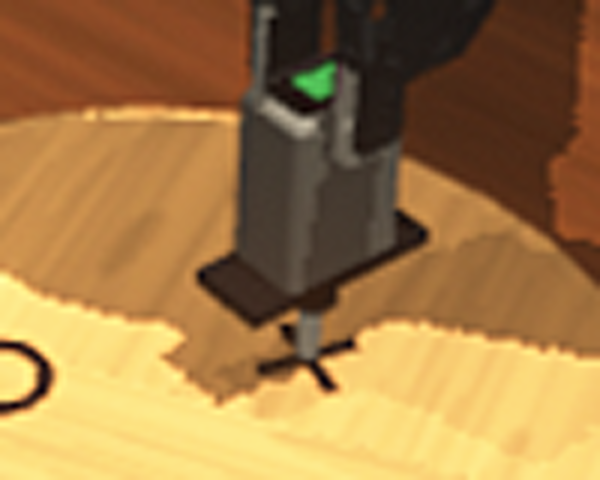

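>>> send_rows --series "0 0 0 0 0 0 0.2;0 0 -8 0 0 0 0.2;0 0 -15 0 0 0 0.2;21.2 13.2 -7 0 0 0 0.2;21.2 13.2 0 0 0 0 0.2;21.2 13.2 0 0 0 0 0.2;21.1 13.2 0 0 0 0 0.2;0 0 0 0 0 0 0.2;0 0 0 0 0 0 0.2;0 0 0 0 0 0 0.2"

```text
time: 10.62
ee_pos: [610.2, 43.0, 133.4]
eef_rot: [-3.141, -0.0, -0.139]
contact_force: [0.2, 0.6, -1.6]
gripper_width: 0.336
```

Now down to a TCP height of 103.

>>> send_rows --series "0.3 0.7 15 0 0 0 0.2;0 0 7 0 0 0 0.2;0 0 5 0 0 0 0.2;0 0 3 0 0 0 0.2;0 0 0 0 0 0 0.2;0 0 0 0 0 0 0.2;0 0 0 0 0 0 0.2;0 0 0 0 0 0 0.2"

```text
time: 11.62
ee_pos: [610.8, 41.7, 103.2]
eef_rot: [-3.142, -0.0, -0.14]
contact_force: [-0.8, -0.1, 1.4]
gripper_width: 0.334
```

```bash
python3 - <<'E'
from h import *
F=[]
for i in range(4):
    c=cam("scene"); o=get_obs(); F.append(np.r_[o["contact_force"],o["ee_pos"]])
print(np.mean(F,0))
x,y=260,298; cv2.imwrite("pics/s4.png",cv2.resize(c[0][y-60:y+20,x-50:x+50],None,fx=6,fy=6,interpolation=cv2.INTER_CUBIC))
E
```

```text
[-1.04408456e+00 -2.83562278e-02  7.85342790e-01  6.10760475e+02
  4.16708677e+01  1.03096892e+02]
```

View pics/s4.png

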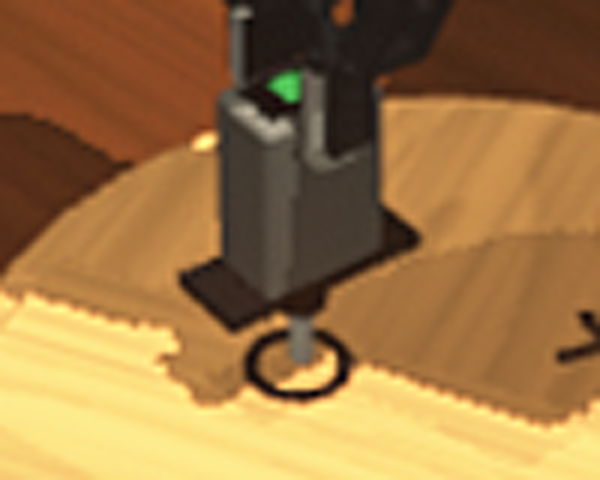

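>>> send_rows --series "0 0 0 0 0 0 0.2;0 0 -12 0 0 0 0.2;0 0 -25 0 0 0 0.2;0 0 -25 0 0 0 0.2;0 0 -25 0 0 0 0.2;0 0 -25 0 0 0 0.2;-5.6 38.9 0 0 0 0 0.2;-5.6 38.9 0 0 0 0 0.2;-5.6 38.9 0 0 0 0 0.2;-5.6 38.9 0 0 0 0 0.2"

```text
time: 13.08
ee_pos: [566.5, -110.3, 215.7]
eef_rot: [-3.141, -0.001, -0.14]
contact_force: [-0.1, 1.1, -1.8]
gripper_width: 0.334
```

>>> send_rows --series "-5.6 38.9 0 0 0 0 0.2;-5.6 38.9 0 0 0 0 0.2;-5.6 38.9 0 0 0 0 0.2;-5.6 38.9 0 0 0 0 0.2;0 0 0 0 0 0 0.2;0 0 0 0 0 0 0.2;0 0 0 0 0 0 0.2"

```text
time: 13.95
ee_pos: [523.3, -259.4, 215.2]
eef_rot: [-3.141, -0.0, -0.139]
contact_force: [0.6, 0.2, -1.0]
gripper_width: 0.336
```

>>> send_rows --series "-0.2 0.5 25 0 0 0 0.2;0 0 25 0 0 0 0.2;0 0 25 0 0 0 0.2;0 0 25 0 0 0 0.2;0 0 10 0 0 0 0.2;0 0 5 0 0 0 0.2;0 0 1.5 0 0 0 0.2;0 0 0 0 0 0 0.2;0 0 0 0 0 0 0.2"

```text
time: 15.08
ee_pos: [523.0, -260.8, 99.1]
eef_rot: [3.141, -0.001, -0.14]
contact_force: [-0.1, 0.6, -1.5]
gripper_width: 0.335
```

>>> send_rows --series "0 0 1 0 0 0 0.2;0 0 0.8 0 0 0 0.2;0 0 0.5 0 0 0 0.2;0 0 0 0 0 0 0.2;0 0 0 0 0 0 0.2"

```text
time: 15.7
ee_pos: [522.7, -260.7, 96.6]
eef_rot: [3.141, -0.0, -0.14]
contact_force: [-2.5, 1.2, 4.4]
gripper_width: 0.334
```

```bash
python3 - <<'E'
from h import *
F=[]
for i in range(3):
    c=cam("wrist"); o=get_obs(); F.append(np.r_[o["contact_force"],o["ee_pos"]])
print(np.mean(F,0))
s=cam("scene"); x,y=195,215
b=cv2.resize(s[0][y-70:y+50,x-50:x+50],(350,420),interpolation=cv2.INTER_CUBIC)
cv2.imwrite("pics/w4.png",np.hstack([c[0][:,90:470],b]))
E
```

```text
[  -2.01016713    1.22351824    4.41222759  522.67450335 -260.73861554
   96.59798028]
```

View pics/w4.png

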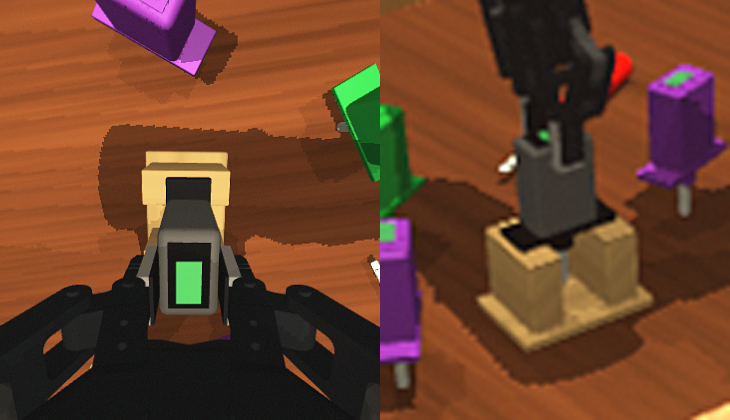

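Meter seated on the rails (force +4.4 N), pin hanging in the slot. Release and rise.

>>> send_rows --series "0 0 0 0 0 0 0.85;0 0 0 0 0 0 0.85;0 0 0 0 0 0 0.85;0 0 0 0 0 0 0.85;0 0 0 0 0 0 0.85;0 0 -15 0 0 0 0.85;0 0 -25 0 0 0 0.85;0 0 -25 0 0 0 0.85;0 0 -25 0 0 0 0.85;0 0 -25 0 0 0 0.85"

```text
time: 17.15
ee_pos: [522.7, -260.8, 213.4]
eef_rot: [3.141, -0.002, -0.14]
contact_force: [-0.1, 0.0, 0.9]
gripper_width: 0.851
```

>>> send_rows --series "0 0 -40 0 0 0 0.85;0 0 0 0 0 0 0.85;0 0 0 0 0 0 0.85;0 0 0 0 0 0 0.85"

```text
time: 17.65
ee_pos: [522.2, -260.5, 250.5]
eef_rot: [-3.141, 0.002, -0.14]
contact_force: [-0.2, 0.5, -0.8]
gripper_width: 0.848
```

```bash
python3 - <<'E'
from h import *
c=cam("wrist"); o=get_obs(); print(o["ee_pos"],o["contact_force"])
s=cam("scene"); x,y=195,215
b=cv2.resize(s[0][y-70:y+50,x-50:x+50],(350,420),interpolation=cv2.INTER_CUBIC)
cv2.imwrite("pics/w5.png",np.hstack([c[0][:,90:470],b]))
E
```

```text
[ 522.2100678  -260.55335549  250.43436911] [-0.82776589  0.0880631  -0.1802007 ]
```

View pics/w5.png

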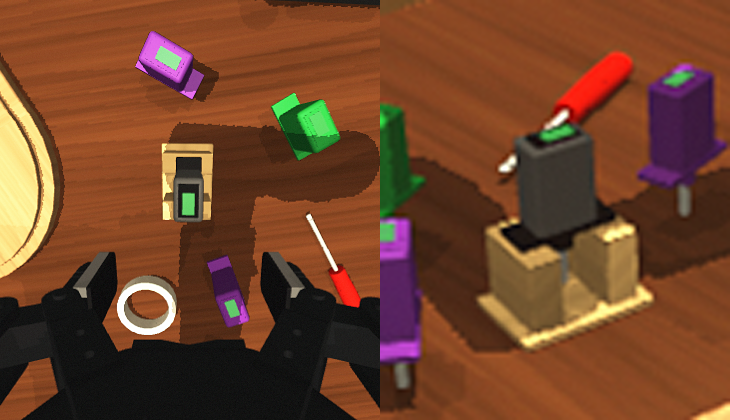

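The meter stands upright on its rest and the gripper is clear of it.

```bash
python3 -c "
from cell import *
print(hand_in())"
```

```text
the job is handed in; nothing more can be done
None
```

I took both readings, set the meter back on its rest, and handed the job in at about 18 s of the 59 s allowed. `hand_in()` gives no verdict, so this rests on my own checks.

- **Readings:** I pressed the cross first, then the ring, holding each for more than 0.5 s. The arm's height puts the pin about 5 mm in. The wrist force rose by about 2.5 N each time, which would be nearer 6 mm. The pictures showed the tip on the crossing and in the middle of the ring.
- **Meter on its rest:** The last picture shows it upright with its skirt on the rails, the pin in the slot and the gripper about 150 mm above it. By the arm's position it stands within about 2 mm of the rest's middle.
- **Sanding block:** I kept well clear of it, but I did not measure its position again at the end.

None of the checks failed. The only disagreements were 1–2 mm between the camera and arm positions, within the calibration.

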